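# Lay out the soldering bench

### The job

Lay out the soldering station for the next student, each piece in its own holder: the black charcoal block flat inside the rectangular steel tray, the cream honeycomb block flat in the middle of the round metal soldering stand, the white borax cone upright in the terracotta dish, and the blue gas torch upright in the round black cup. Set each piece down rather than letting it drop, never let the torch or the borax cone fall over, and leave the amber bottle and the green jar standing where they are.

Things in the scene. Friction and masses are not known exactly. Their poses are not given: they have to be found in the camera images.
- charcoal: Loose black charcoal soldering block, a plain rectangular slab 100 x 55 x 32 mm (along its own x, y, z), about 90 g, brittle. Origin at the centre of its underside, z up. Grasp it across the 55 mm (its y).
- honeycomb: Loose cream ceramic honeycomb soldering block, a square slab 64 x 64 x 18 mm with a grid of small dark holes on top, about 100 g, brittle. Origin at the centre of its underside, z up. Grasp across either pair of sides (its x or y).
- cone: Loose white ceramic borax cone: an upright cylinder of 44 mm diameter for the lowest 42 mm, then tapering to a blunt point at 66 mm; about 90 g. Origin at the centre of its underside, z up. Grasp it on the cylindrical part.
- torch: Loose gas torch standing upright: blue can 48 mm in diameter, 100 mm tall; black head (32 mm) on it up to 131 mm; brass burner tube 18 mm thick, level along its own +x at height 118 mm, reaching 58 mm from the axis (brass knob to 23 mm on -x); about 300 g. Origin at the centre of its underside, z up. Grasp the upper part of the can across its y, a finger either side of the tube.
- tray: Fixed rectangular open sheet-steel tray, the holder of the charcoal block. Outside 126 x 81 mm (own x, y), walls 3 mm thick and 13 mm high, inner floor 120 x 75 mm lying 3 mm above its underside; a small flat tab sticks out 21 mm at its -x end. Origin at the centre of its underside, z up.
- stand: Fixed (does not turn) round bare-metal soldering stand, the holder of the honeycomb block: a disc of 136 mm diameter on a foot, its flat top 22 mm above its underside, with a 2 mm high thin rim round the edge (130 mm clear inside). Origin at the centre of its underside, z up.
- dish: Fixed round terracotta dish, the holder of the borax cone: outer diameter 86 mm at the rim, rim 15 mm above its underside, flat inner floor of about 70 mm diameter lying 6 mm above its underside. Origin at the centre of its underside, z up.
- cup: Fixed round black cup on a 108 mm dark steel foot plate, the holder of the torch: cup of 80 mm outer and 70 mm inner diameter, rim 26 mm above its underside, inner floor 4 mm above its underside. Origin at the centre of its underside, z up.
- bottle: Bystander: loose amber glass bottle with a black cap, 34 mm diameter, 85 mm tall, standing upright. Origin at the centre of its underside. Leave it standing in its place.
- jar: Bystander: loose small green jar with a metal lid, 38 mm diameter, 45 mm tall, standing upright. Origin at the centre of its underside. Leave it standing in its place.
There are look-alikes about, which are no part of the job. There is more than one size of the torch; the one meant has the size given above.

How it is judged:
At the end, for the whole second after the job is handed in: Charcoal flat on the tray floor (within 16 mm, 0.3 rad), honeycomb flat on the stand (15 mm of its centre), cone upright on the dish floor (15 mm), torch upright on the cup floor (13 mm); heights within 3 mm, tilts under 0.08 rad, all released and at rest (horizontal distance between charcoal and tray below 0.016 m and z of charcoal in the frame of tray between -0.001 and 0.006 m and angle between each of charcoal, honeycomb, cone, torch's own z axis and vertical below 0.08 rad and linear speed of each of charcoal, honeycomb, cone, torch below 0.02 m/s and horizontal distance between honeycomb and stand below 0.015 m and z of honeycomb in the frame of stand between 0.018 and 0.025 m and horizontal distance between cone and dish below 0.015 m and z of cone in the frame of dish between 0.002 and 0.009 m and horizontal distance between torch and cup below 0.013 m and z of torch in the frame of cup between 0 and 0.007 m and angle between the x axis of charcoal and the x axis of tray, either way round below 0.3 rad); the robot touches nothing.
It fails at once if one of the four pieces is dropped: it falls free, untouched by the fingers, faster than 0.7 m/s (about 25 mm of fall) ((contact force between charcoal and the fingers below 0.05 N and linear speed of charcoal above 0.7 m/s) or (contact force between honeycomb and the fingers below 0.05 N and linear speed of honeycomb above 0.7 m/s) or (contact force between cone and the fingers below 0.05 N and linear speed of cone above 0.7 m/s) or (contact force between torch and the fingers below 0.05 N and linear speed of torch above 0.7 m/s)).
It fails at once if the torch or the borax cone falls over (angle between any of torch, cone's own z axis and vertical above 0.7 rad).
It fails at once if the amber bottle is knocked over or shoved more than 25 mm (angle between bottle's own z axis and vertical above 0.4 rad or distance of bottle from where it was at the start of the episode above 0.025 m).
It fails at once if the green jar is knocked over or shoved more than 25 mm (angle between jar's own z axis and vertical above 0.4 rad or distance of jar from where it was at the start of the episode above 0.025 m).
It also fails if it takes over 109 s, if anything falls off the work surface, if the arm or the gripper's body presses on something with over 40 N, if the wrist force passes 120 N, or if a joint passes its speed limit or range.

### The arm

A 7-joint arm with a two-finger parallel gripper is mounted at the origin on the work surface. World frame = base frame: x ahead of the robot, y to its left, z up, the work surface at z = 0. Lengths are in m, angles in rad, forces in N, time in s.
With the tool pointing down it reaches from about 0.4 to 0.875 m from the base axis. Payload 19.3 kg.
Tool frame: the origin (TCP) lies on the centre line of the jaws, within the pads' length; the fingertips stand 14 mm ahead of it and the grasp point (between the pads) lies 5 mm behind it (bot.tip_extent is the distance from the TCP to the fingertips, in m); z points along the fingers, y is the line along which they close (so a half turn about z gives the same grasp; the last joint's range is limited). The gripper opens to 85 mm and grips with 20 to 120 N. Pads are 22 mm wide; open, the fingers measure 114 mm over their backs; the gripper's body (76 mm by 85 mm) begins 54 mm behind the grasp point. The pads swing forward as they close: fully open they stand 13 mm farther back than shut.
Start: joints at [1.161, 0.521, -0.036, 1.599, 0.021, 1.021, -0.113], TCP at [0.208, -0.589, 0.245] pointing down, gripper open.
Joint ranges: [-2.91, 2.91], [-0.3, 2.13], [-1.5, 1.42], [0.17, 2.43], [-1.26, 4.41], [0.16, 1.93], [-2.52, 2.52]. Speed limits (rad/s): [1.89, 1.89, 2.39, 2.39, 3.01, 3.01, 3.01].

### API

Orientations are given as [roll, pitch, yaw] about the fixed x, y, z axes, in that order (R = Rz(yaw) Ry(pitch) Rx(roll)).
In Python, from workcell import monitor, grab_frame, camera_model, bot gives the robot as it stands.
- The arm moves only by the tool move_arm, never from a script. Its argument "moves" is a list of rows, each a list of 4 numbers: the shift along the world's x, y, z in mm, then the turn about the world's z in rad. A call has 1 to 12 rows; each row is the pose to reach, as a shift and turn from the pose commanded when the call began; what a row does not reach only later rows make up. A row lasts 1/8 s, in which the tool goes at most 62.5 mm and 10.7 degrees, less where a joint would pass 70% of its speed; a pose out of reach is approached as far as the arm can. A call with a gripper value outside its range is refused whole. "gripper" is the opening, from 0 (shut) to 1 (fully open), set as the call begins (left out, the last holds). The fingers move at their own pace and stop on an object; "newtons" is the grip in N (left out, the last holds). Time passes only in rows, so rows that repeat a pose let the fingers close. It gives the time, the measured TCP pose, the force, the opening and the grip force at its end, in the units of the state.
- monitor.observe(): the state, without advancing time (a new reading comes with each control period).
- grab_frame(name): name is "side" or "top" or "wrist"; returns the picture (480x640x3 uint8, blue, green, red); there is no depth.
- camera_model(name): a dict with "vfov" (degrees; the focal length in pixels is half the picture's height over the tangent of half this angle, whatever the lens; pixels are square), "cx", "cy" (the principal point, pixels), "R" (3x3) and "t" (3): a world point X has camera coordinates R X + t; the wrist camera has in their place "T_tool_cam" (4x4, takes a point from camera to tool coordinates, whose origin is the TCP and whose axes are the flange's). Camera axes: x right, y down, z forward; pixel columns grow to the right and rows downward; lengths in m; the calibration is good to about 2 mm. A picture is of the moment at which its call begins: read the wrist's pose just before it. camera_model takes no time and is no camera call.
- bot.job_done(): hands the job in; it is judged then, once.
The state is a dict: "clock": time; "qpos": joint angles; "qd": joint speeds; "joint_efforts": joint torques, N m; "position": TCP position; "tool_rot": TCP orientation; "force": force on the tool from outside, world axes, zero at the start; "moment": the same for the moment, N m; "grip_width": finger opening in m; "finger_force": force on a finger pad.
Only numpy, scipy, OpenCV 4.12 (cv2) and the standard library are available. Lean on these libraries where they do the work, as an engineer would, in place of code of your own. Each camera call takes 0.05 s, during which the arm holds its last target. There are 200 camera calls.

## Working session

There is one attempt and no reset: what is moved stays moved. The work goes in short steps, Python scripts to look and compute and a tool call to move; the robot and the scene stay as the last step left them, time stands still between calls to the robot, and variables do not carry over. Pictures are saved under pics/ and viewed, at most 14 in all, crops included, and the job is handed in when it is done.

Besides the shell and the picture viewer there is one more tool, called after "Call:" as name([rows], argument=value, ...), one row to a line, values as JSON. move_arm: Moves the arm, as the interface text tells. Its arguments: {"type":"object","properties":{"moves":{"type":"array","items":{"type":"array","items":{"type":"number"}}},"gripper":{"type":"number"},"newtons":{"type":"number"}},"required":["moves"]}

```bash
mkdir -p pics; cat > h.py <<'E'
import numpy as np, cv2
from workcell import monitor, grab_frame, camera_model, bot
def ray(cam,u,v):
    m=camera_model(cam); f=240/np.tan(np.radians(m["vfov"])/2)
    d=np.array([(u-m["cx"])/f,(v-m["cy"])/f,1]); R=np.array(m["R"]);t=np.array(m["t"])
    return -R.T@t, R.T@d
def onz(cam,u,v,z):
    o,d=ray(cam,u,v); return o+d*(z-o[2])/d[2]
E
python3 - <<'E'
from h import *
for c in("top","side"):
    cv2.imwrite(f"pics/{c}0.png",grab_frame(c)); m=camera_model(c);print(c,m)
s=monitor.observe();print(s["clock"],s["position"],s["tool_rot"],bot.tip_extent)
E
```

```text
top {'vfov': 57.36381171323687, 'cx': 313.7886249060111, 'cy': 230.45097790325582, 'R': array([[-0.01526225, -0.99980241,  0.01273586],
       [-0.98185231,  0.01257776, -0.18922958],
       [ 0.189032  , -0.0153928 , -0.98185028]]), 't': array([0.00144768, 0.42026098, 0.8621855 ])}
side {'vfov': 57.979912000389135, 'cx': 321.90547143708733, 'cy': 233.60506086805222, 'R': array([[-0.98908848, -0.14674654, -0.01301694],
       [-0.1000163 ,  0.73373325, -0.6720359 ],
       [ 0.1081699 , -0.66340106, -0.74040415]]), 't': array([0.42022818, 0.0908657 , 1.07323789])}
0.1 [ 0.20817794 -0.58902399  0.24480055] [-3.14062009e+00  9.14717339e-05  3.39755549e-01] 0.014
```

View pics/top0.png

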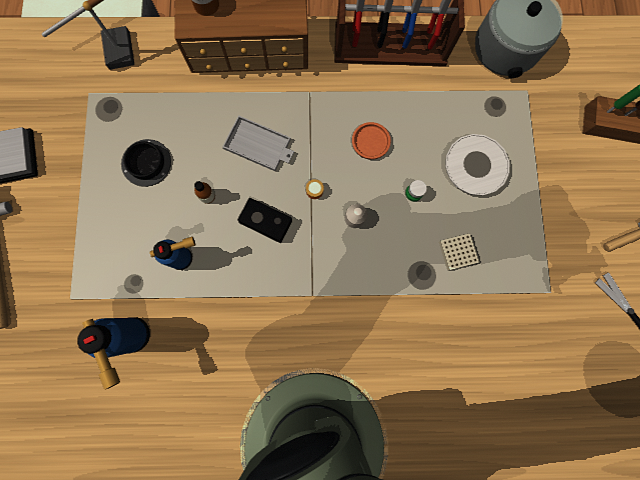

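View pics/side0.png

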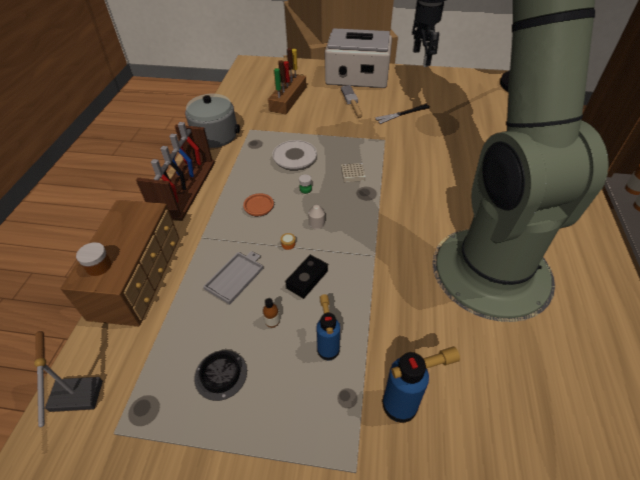

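The top view has image up = +x and left = +y. Pixel positions:

| Object | Pixel |
|---|---|
| Cup | (147,161) |
| Tray | (261,143), tab at lower right |
| Dish | (372,141) |
| Stand | (477,165) |
| Bottle | (204,190) |
| Charcoal | (266,220) |
| Cone | (356,214) |
| Jar | (416,190) |
| Honeycomb | (461,252) |
| Torch | (173,254) |
| Small pot, not part of the job | (316,188) |
| Larger look-alike torch | (115,340) |

Next I'll measure them with masks.

```bash
cat > m.py <<'E'
from h import *
im=cv2.imread("pics/top0.png"); hsv=cv2.cvtColor(im,cv2.COLOR_BGR2HSV); H,S,V=cv2.split(hsv)
def big(mask,box):
    x0,y0,x1,y1=box; m=np.zeros_like(V); m[y0:y1,x0:x1]=(mask[y0:y1,x0:x1]>0)*255
    m=cv2.morphologyEx(m,cv2.MORPH_CLOSE,np.ones((5,5),np.uint8))
    return max(cv2.findContours(m,0,1)[0],key=cv2.contourArea)[:,0,:].astype(float)
def W(c,z,cam="top"): return np.array([onz(cam,u,v,z)[:2] for u,v in c],np.float32)
def rect(n,mask,box,z):
    r=cv2.minAreaRect(W(big(mask,box),z)); (a,b),(w,h),g=r
    if w<h: w,h,g=h,w,g+90
    print(n,"c",np.round([a,b],4),"size",round(w*1e3),round(h*1e3),"yaw",round(np.radians((g+90)%180-90),3))
def circ(n,mask,box,z):
    p=W(big(mask,box),z); (a,b),(w,h),_=cv2.fitEllipse(p); print(n,np.round([a,b],4),"d",round(w*1e3),round(h*1e3),"minC",np.round(cv2.minEnclosingCircle(p)[0],4))
if __name__=="__main__":
    rect("charcoal",V<50,(230,190,305,245),.032)
    rect("honey",((H>15)&(H<32)&(S>40)&(V>120)),(435,228,488,275),.018)
    circ("dish",(S>130)&(H<12),(345,115,400,170),.015)
    circ("stand",V>195,(435,125,520,203),.024)
    circ("cup",V<75,(118,135,175,190),.026)
    for n,b in(("tray",(215,110,300,175)),("cone",(335,195,385,235)),("torch",(145,230,260,275)),("pot",(300,172,332,205)),("bottle",(190,175,235,210)),("jar",(398,175,435,205))):
        cr=im[b[1]:b[3],b[0]:b[2]]; cv2.imwrite(f"pics/c_{n}.png",cr)
    T=[cv2.resize(im[y0:y1,x0:x1],(400,300),interpolation=cv2.INTER_CUBIC) for x0,y0,x1,y1 in((215,110,315,185),(325,180,425,255),(140,215,240,290),(430,120,530,195))]
    cv2.imwrite("pics/mos.png",np.vstack([np.hstack(T[:2]),np.hstack(T[2:])]))
E
python3 m.py
```

```text
charcoal c [0.4477 0.0965] size 103 62 yaw 1.104
honey c [ 0.3772 -0.3137] size 116 98 yaw 1.557
dish [ 0.6265 -0.1339] d 84 85 minC [ 0.6263 -0.1338]
stand [ 0.566  -0.3613] d 132 135 minC [ 0.5665 -0.3614]
cup [0.5763 0.3509] d 103 107 minC [0.5771 0.35  ]
```

View pics/mos.png

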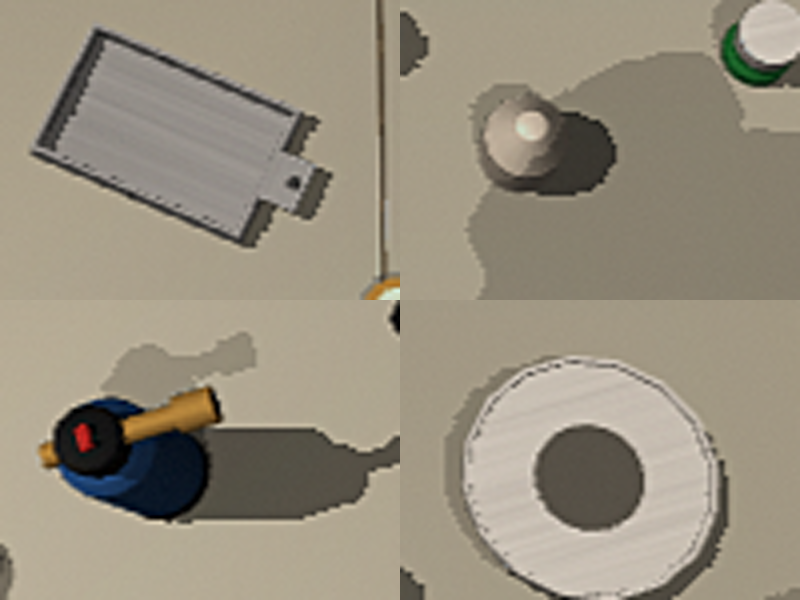

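The zoomed crops show the tray rim corners, the cone tip at about (358,211), the torch head at (163,250) with its tube end at (193,241), and the stand with its dark centre. I'll turn these into positions and cross-check them against the side view.

```bash
cat > m2.py <<'E'
from m import *
P=lambda u,v,z:np.round(onz("top",u,v,z)*1e3,1)
c=[P(238.75,117,.013),P(223,148,.013),P(276.75,170.75,.013),P(290.75,138.75,.013)]
print("tray",np.mean(c,0),"sides",[round(float(np.linalg.norm(c[i]-c[i-1]))) for i in range(4)],"yaw",[np.arctan2(*(a-b)[[1,0]]) for a,b in((c[0],c[3]),(c[1],c[2]))])
def tri(a,b):
    (o,d),(p,e)=ray("top",*a),ray("side",*b)
    s=np.linalg.lstsq(np.c_[d,-e],p-o,rcond=None)[0]; X,Y=o+d*s[0],p+e*s[1]; return np.round((X+Y)/2*1e3,1),round(np.linalg.norm(X-Y)*1e3,1)
print("cone tip",P(357.75,211,.066),tri((357.75,211),(317,207)))
print("torch head",P(162.75,250,.131),tri((160.5,249.2),(327,318)),"tube end",P(193.25,240.75,.118))
b=W(big((H>100)&(H<125)&(S>120),(140,225,200,275)),.0)
print("cup foot",end=" ");circ("",V<75,(118,135,175,190),.004)
rg=(H>12)&(H<35)&(V>150)&(S>35)
for y,x in((252,461),(240,445),(262,470),(250,495),(285,461),(240,400)): print((x,y),hsv[y,x],end=" ")
side=cv2.imread("pics/side0.png")
cr=[cv2.resize(q,(400,300),interpolation=cv2.INTER_CUBIC) for q in(im[215:290,410:510],im[130:205,98:198],side[280:370,270:390],side[190:250,280:360])]
cv2.imwrite("pics/mos2.png",np.vstack([np.hstack(cr[:2]),np.hstack(cr[2:])]))
E
python3 m2.py
```

```text
tray [621.95 116.5   13.  ] sides [127, 80, 129, 80] yaw [np.float64(1.1438424416174657), np.float64(1.1444886699009578)]
cone tip [454.1 -93.3  66. ] (array([451.7, -92.6,  70.7]), np.float64(2.3))
torch head [370.  272.7 131. ] (array([371.4, 274.3, 138.7]), np.float64(2.2)) tube end [388.6 221.4 118. ]
cup foot  [0.5843 0.3593] d 106 110 minC [0.5851 0.3583]
(461, 252) [ 21  66 162] (445, 240) [ 21  58 194] (470, 262) [ 20  68 138] (495, 250) [ 20  50 132] (461, 285) [ 21  48 164] (400, 240) [ 20  47 137]
```

View pics/mos2.png

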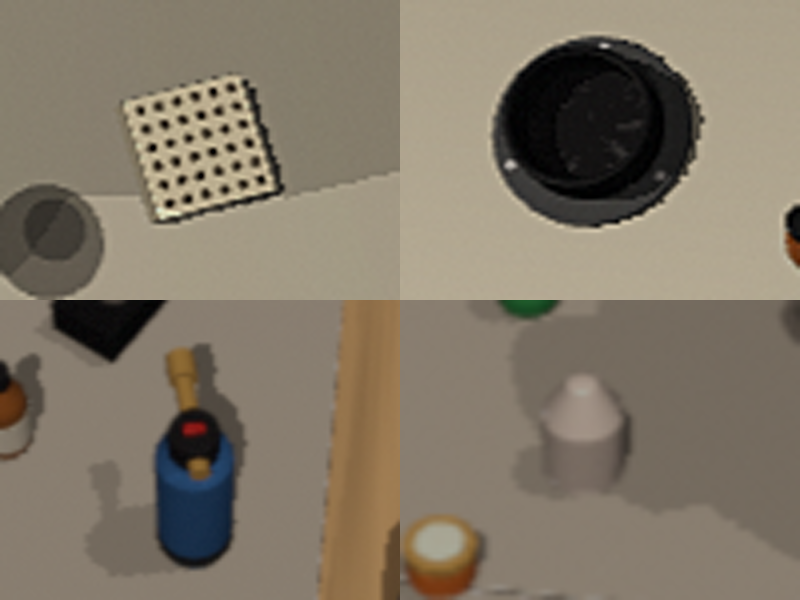

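The honeycomb corners are clear, and the cup's three foot bolts are visible. I'll compute those, then move.

```bash
python3 - <<'E'
from m import *
P=lambda u,v,z:onz("top",u,v,z)*1e3
c=np.array([P(410+a/4,215+b/4,.018) for a,b in((122,102),(243,75),(278,188),(160,218))])
print("honey",c.mean(0),[round(float(np.linalg.norm(c[i]-c[i-1]))) for i in range(4)],"edge dirs",[round(float(np.arctan2(*(c[i]-c[i-1])[[1,0]])),3) for i in range(4)])
print("rim",P(143.25,158.75,.026))
b=np.array([P(98+a/4,130+v/4,.005)[:2] for a,v in((204,45),(110,163),(260,175))])
A=2*(b[1:]-b[0]);k=(b[1:]**2).sum(1)-(b[0]**2).sum();x=np.linalg.solve(A,k);print("bolts c",x,np.linalg.norm(b-x,axis=1))
for n,(u,v) in dict(jar=(418,188),pot=(316,188),bottle=(203,187)).items(): print(n,P(u,v,{"jar":.045,"pot":.03,"bottle":.085}[n]))
m=camera_model("wrist");print(m["vfov"],m["cx"],m["cy"],np.round(m["T_tool_cam"],3))
E
```

```text
honey [ 375.93223037 -311.26378259   18.        ] [63, 67, 62, 65] edge dirs [0.248, -1.365, -2.923, 1.802]
rim [584.35520609 358.96469008  26.        ]
bolts c [585.25761109 360.87354801] [47.71887601 47.71887601 47.71887601]
jar [ 506.89131337 -223.65295584   45.        ]
pot [513.76669705 -10.70157149  30.        ]
bottle [502.19522192 214.70705206  85.        ]
66.07734300187022 319.2596324133658 245.90893678795754 [[ 0.001 -0.949 -0.317  0.083]
 [ 1.     0.001 -0.    -0.001]
 [ 0.    -0.317  0.949 -0.128]
 [ 0.     0.     0.     1.   ]]
```

Call:
move_arm([
  [168,278,0,-0.114],
  [168,278,0,-0.114],
  [168,278,0,-0.114],
  [168,278,-60,-0.114],
  [168,278,-100,-0.114],
  [168,278,-100,-0.114],
  [168,278,-100,-0.114],
  [168,278,-100,-0.114],
  [168,278,-100,-0.114],
  [168,278,-100,-0.114],
], gripper=1)

```text
clock: 1.35
position: [0.3761, -0.3121, 0.1458]
tool_rot: [3.141, -0.001, 0.224]
force: [-0.7, -0.2, 0.1]
grip_width: 0.0852
finger_force: 0.0
```

```bash
cat > w.py <<'E'
from h import *
from scipy.spatial.transform import Rotation as Ro
import sys
def wrist(name):
    s=monitor.observe(); im=grab_frame("wrist"); cv2.imwrite(f"pics/{name}.png",im)
    np.save(f"pics/{name}.npy",np.r_[s["position"],s["tool_rot"]]); return im
def wz(name,u,v,z):
    p=np.load(f"pics/{name}.npy"); m=camera_model("wrist"); f=240/np.tan(np.radians(m["vfov"])/2)
    R=Ro.from_euler("xyz",p[3:]).as_matrix(); T=np.array(m["T_tool_cam"])
    o=R@T[:3,3]+p[:3]; d=R@T[:3,:3]@np.array([(u-m["cx"])/f,(v-m["cy"])/f,1]); return (o+d*(z-o[2])/d[2])*1e3
if __name__=="__main__": wrist(sys.argv[1])
E
python3 w.py w1
```

```text
(no output)
```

View pics/w1.png

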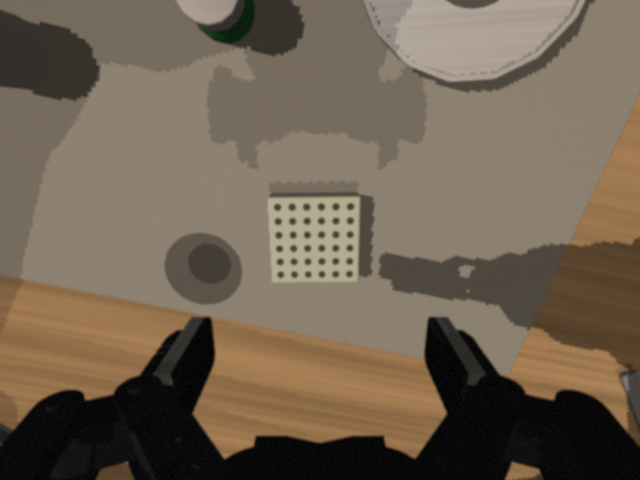

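The wrist view shows the honeycomb well aligned, with corners at about (268,197), (359,195), (359,281) and (272,283), and the open fingers below it.

```bash
python3 - <<'E'
from w import *
c=np.array([wz("w1",*p,.018) for p in((268,197),(359,195),(359,282),(272,283))])
print(c.mean(0),[round(float(np.linalg.norm(c[i]-c[i-1]))) for i in range(4)],[round(float(np.arctan2(*(c[i]-c[i-1])[[1,0]])),3) for i in range(4)])
im=cv2.imread("pics/w1.png");h=cv2.cvtColor(im,cv2.COLOR_BGR2HSV)
# fingertips
for u,v in((212,318),(427,318)): print("tip@z=.132",wz("w1",u,v,.1318),"z=.145",wz("w1",u,v,.145))
print("stand far?",wz("w1",470,0,.024))
E
```

```text
[ 376.01537241 -307.34939397   18.        ] [66, 64, 66, 66] [0.227, -1.323, -2.882, 1.808]
tip@z=.132 [ 367.38744885 -264.96074982  131.8       ] z=.145 [ 375.62867887 -267.5050754   145.        ]
tip@z=.132 [ 388.2662043  -356.15016746  131.8       ] z=.145 [ 394.57209353 -350.24175739  145.        ]
stand far? [ 542.46701613 -363.19855183   24.        ]
```

Both views agree within 4 mm on the honeycomb, and the gripper will centre it. The wrist view also shows that the open fingertips are level with the TCP, so they swing forward as they close.

Call:
move_arm([
  [0,3,-60,0],
  [0,3,-100,0],
  [0,3,-133,0],
  [0,3,-133,0],
  [0,3,-133,0],
  [0,3,-133,0],
])

```text
clock: 2.15
position: [0.3764, -0.3085, 0.0127]
tool_rot: [3.141, -0.0, 0.225]
force: [-0.9, 0.8, 0.1]
grip_width: 0.0858
finger_force: 0.0
```

Call:
move_arm([
  [0,0,0,0],
  [0,0,0,0],
  [0,0,0,0],
  [0,0,0,0],
  [0,0,0,0],
  [0,0,0,0],
  [0,0,0,0],
  [0,0,0,0],
], gripper=0.6, newtons=35)

```text
clock: 3.15
position: [0.3771, -0.3085, 0.0148]
tool_rot: [3.14, -0.002, 0.226]
force: [-8.6, 9.8, 66.3]
grip_width: 0.0675
finger_force: 33.0
```

The fingertips pressed on the surface. I'll back off, raise a few mm and re-grip.

Call:
move_arm([
  [0,0,3,0],
  [0,0,6,0],
  [0,0,6,0],
  [0,0,6,0],
], gripper=0.95)

```text
clock: 3.65
position: [0.3762, -0.3083, 0.0182]
tool_rot: [-3.141, 0.0, 0.226]
force: [0.1, -0.2, -0.3]
grip_width: 0.0808
finger_force: 0.0
```

Call:
move_arm([
  [0,0,0,0],
  [0,0,0,0],
  [0,0,0,0],
  [0,0,0,0],
  [0,0,0,0],
  [0,0,0,0],
  [0,0,0,0],
  [0,0,0,0],
], gripper=0.6, newtons=35)

```text
clock: 4.65
position: [0.3762, -0.3082, 0.0183]
tool_rot: [-3.141, 0.0, 0.226]
force: [-1.7, -0.4, 4.7]
grip_width: 0.0631
finger_force: 37.8
```

Call:
move_arm([
  [0,0,10,0],
  [0,0,40,0],
  [0,0,80,0],
  [50,-14,90,0],
  [100,-28,90,0],
  [150,-42,90,0],
  [190,-53,90,0],
  [190,-53,90,0],
  [190,-53,90,0],
  [190,-53,60,0],
  [190,-53,35,0],
  [190,-53,35,0],
])

```text
clock: 6.15
position: [0.5645, -0.3609, 0.0522]
tool_rot: [-3.14, 0.003, 0.225]
force: [-0.1, 0.3, -0.6]
grip_width: 0.0631
finger_force: 39.3
```

```bash
python3 - <<'E'
from h import *
a=grab_frame("top");b=grab_frame("side");s=monitor.observe();print(s["position"],s["grip_width"])
cv2.imwrite("pics/p1.png",np.hstack([cv2.resize(a[90:270,380:560],(400,400)),cv2.resize(b[90:220,230:400],(400,306))[0:306] if 0 else cv2.resize(b[90:220,230:360],(400,400))]))
E
```

```text
[ 0.56605319 -0.36157308  0.05435048] 0.06289309274836286
```

View pics/p1.png

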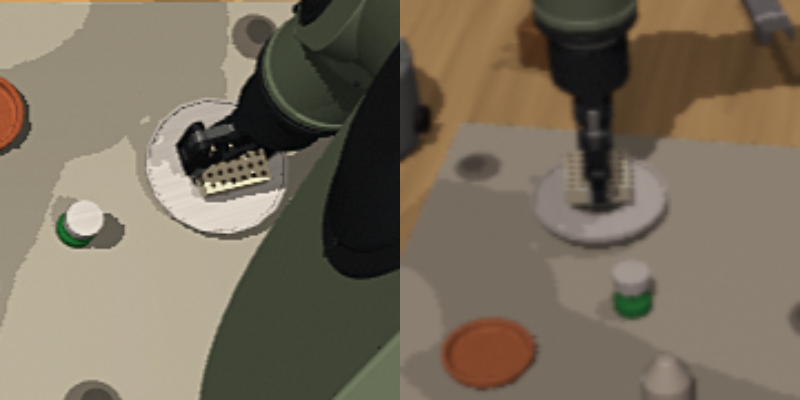

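The honeycomb is held level over the stand's middle. I'll lower it and release.

Call:
move_arm([
  [0,0,-6,0],
  [0,0,-10,0],
  [0,0,-13,0],
  [0,0,-13,0],
  [0,0,-13,0],
  [0,0,-13,0],
])

```text
clock: 7.0
position: [0.5663, -0.3613, 0.0404]
tool_rot: [3.142, -0.0, 0.226]
force: [-0.4, 0.7, 4.0]
grip_width: 0.0631
finger_force: 39.8
```

Call:
move_arm([
  [0,0,0,0],
  [0,0,0,0],
  [0,0,0,0],
  [0,0,0,0],
  [0,0,20,0],
  [0,0,60,0],
  [0,0,120,0],
  [0,0,140,0],
  [0,0,140,0],
], gripper=1)

```text
clock: 8.12
position: [0.5669, -0.3616, 0.1827]
tool_rot: [3.139, -0.002, 0.226]
force: [0.8, -0.0, -1.2]
grip_width: 0.0853
finger_force: 0.0
```

Call:
move_arm([
  [-20,60,0,0],
  [-50,120,0,-0.1],
  [-80,180,0,-0.226],
  [-113,240,0,-0.226],
  [-113,268,0,-0.226],
  [-113,268,0,-0.226],
  [-113,268,0,-0.226],
  [-113,268,0,-0.226],
])

```text
clock: 9.12
position: [0.4532, -0.0942, 0.1799]
tool_rot: [3.141, 0.001, -0.002]
force: [0.3, 0.0, 0.8]
grip_width: 0.0852
finger_force: 0.0
```

```bash
python3 w.py w2; python3 -c "
from h import *
cv2.imwrite('pics/t2.png',grab_frame('top'))"
```

```text
(no output)
```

View pics/w2.png

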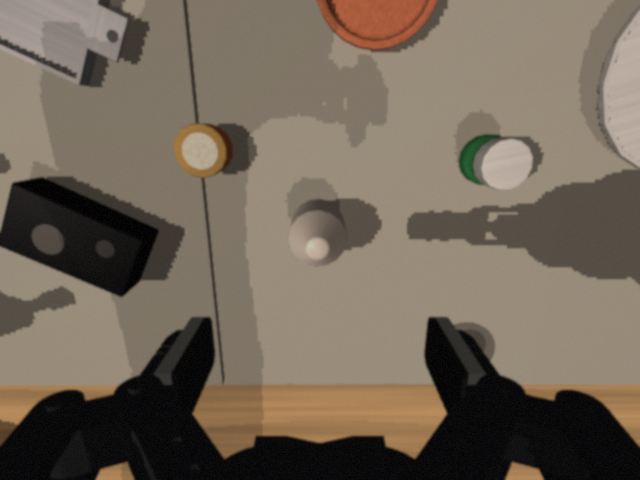

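The cone tip is at (317,247), with its sides at u = 289 and 347. The dish's near rim reaches down to (378,50).

```bash
python3 - <<'E'
from w import *
print("tip",wz("w2",317,247,.066),"L/R",wz("w2",289,236,.042),wz("w2",347,236,.042),"dish near",wz("w2",378,50,.015))
print("pot",wz("w2",202,152,.03),"jar",wz("w2",504,164,.045),"charc top corners",[wz("w2",*p,.032)[:2].round() for p in((12,180),(158,229),(122,295),(0,247))])
E
```

```text
tip [453.74386836 -91.21445707  66.        ] L/R [454.40033121 -69.95328922  42.        ] [ 454.36436576 -113.68286504   42.        ] dish near [ 584.39764128 -134.66805775   15.        ]
pot [515.11742564  -6.90446894  30.        ] jar [ 507.86449886 -222.13164751   45.        ] charc top corners [array([495., 136.]), array([457.,  33.]), array([401.,  70.]), array([442., 160.])]
```

Call:
move_arm([
  [1,2,-50,0],
  [1,2,-100,0],
  [1,2,-130,0],
  [1,2,-148,0],
  [1,2,-148,0],
  [1,2,-148,0],
  [1,2,-148,0],
])

```text
clock: 10.1
position: [0.4548, -0.0915, 0.0331]
tool_rot: [3.141, -0.001, -0.001]
force: [-0.1, -0.4, 0.1]
grip_width: 0.0857
finger_force: 0.0
```

Call:
move_arm([
  [0,0,0,0],
  [0,0,0,0],
  [0,0,0,0],
  [0,0,0,0],
  [0,0,0,0],
  [0,0,0,0],
  [0,0,0,0],
  [0,0,0,0],
  [0,0,0,0],
  [0,0,0,0],
], gripper=0.4, newtons=35)

```text
clock: 11.35
position: [0.4544, -0.0913, 0.0327]
tool_rot: [3.141, -0.0, -0.0]
force: [-2.2, -0.3, 11.8]
grip_width: 0.0426
finger_force: 34.0
```

Call:
move_arm([
  [0,0,10,0],
  [0,0,35,0],
  [0,0,55,0],
  [45,-10,60,0],
  [90,-20,60,0],
  [130,-32,60,0],
  [160,-39,60,0],
  [173,-42,60,0],
  [173,-42,50,0],
  [173,-42,30,0],
  [173,-42,18,0],
  [173,-42,18,0],
])

```text
clock: 12.85
position: [0.6263, -0.133, 0.0489]
tool_rot: [-3.141, 0.002, -0.0]
force: [0.5, -0.7, -1.4]
grip_width: 0.0433
finger_force: 36.0
```

```bash
python3 - <<'E'
from h import *
a=grab_frame("top");b=grab_frame("side");s=monitor.observe();print(s["position"],s["grip_width"],s["tool_rot"])
cv2.imwrite("pics/p2.png",np.hstack([cv2.resize(a[80:220,310:450],(400,400)),cv2.resize(b[130:260,200:330],(400,400))]))
E
```

```text
[ 0.62722843 -0.13324153  0.05035342] 0.04295555393949818 [-3.14157641e+00  9.02598845e-05 -2.06799900e-04]
```

View pics/p2.png

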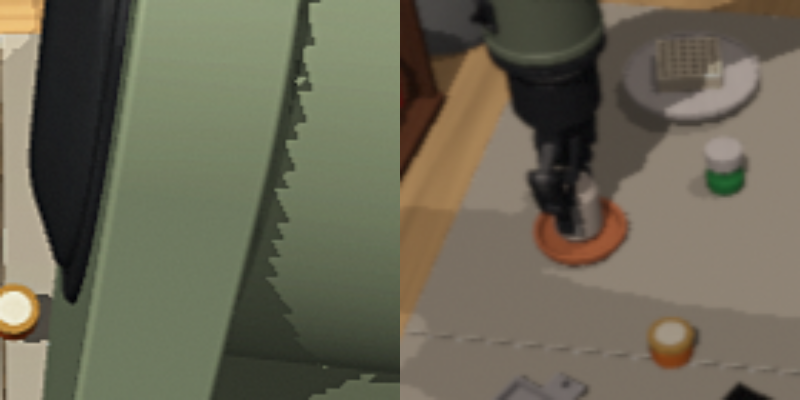

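The side view shows the honeycomb flat on the stand and the cone upright over the middle of the dish. I'll lower 11–12 mm and release.

Call:
move_arm([
  [0,0,-5,0],
  [0,0,-9,0],
  [0,0,-12,0],
  [0,0,-12,0],
  [0,0,-12,0],
  [0,0,-12,0],
])

```text
clock: 13.7
position: [0.6273, -0.1333, 0.0388]
tool_rot: [3.142, -0.0, -0.0]
force: [-4.9, 1.1, 10.0]
grip_width: 0.0427
finger_force: 37.0
```

Call:
move_arm([
  [0,0,0,0],
  [0,0,0,0],
  [0,0,0,0],
  [0,0,0,0],
  [0,0,0,0],
  [0,0,20,0],
  [0,0,60,0],
  [0,0,110,0],
  [0,0,150,0],
  [0,0,150,0],
  [0,0,150,0],
], gripper=1)

```text
clock: 15.08
position: [0.6271, -0.1332, 0.1888]
tool_rot: [-3.142, -0.0, -0.0]
force: [0.1, 0.7, 0.2]
grip_width: 0.0853
finger_force: 0.0
```

Call:
move_arm([
  [-30,40,0,0.15],
  [-60,80,0,0.3],
  [-90,120,0,0.45],
  [-120,160,0,0.6],
  [-150,200,0,0.75],
  [-179,230,0,0.9],
  [-179,230,0,1.05],
  [-179,230,0,1.12],
  [-179,230,0,1.12],
  [-179,230,0,1.12],
  [-179,230,0,1.12],
])

```text
clock: 16.45
position: [0.4482, 0.0967, 0.1881]
tool_rot: [-3.141, 0.0, 1.119]
force: [-0.9, 0.7, 0.6]
grip_width: 0.0851
finger_force: 0.0
```

```bash
python3 w.py w3
```

```text
(no output)
```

View pics/w3.png

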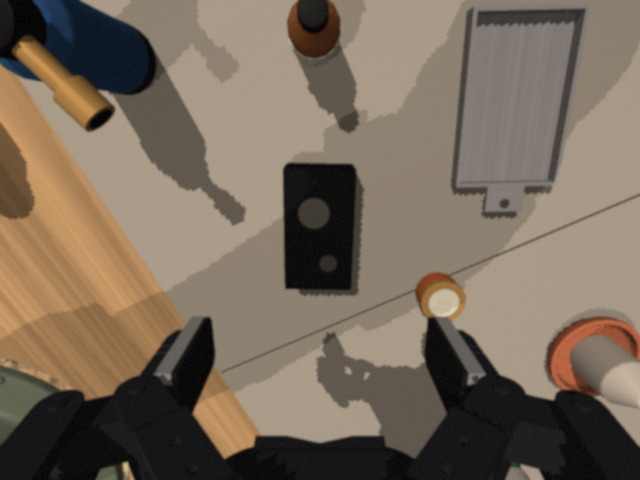

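The charcoal block spans u 284–356 and v 163–290, nearly aligned with the jaws. The pot is at (441,297), the bottle at (315,25), and the tray's rim corners are (472,8), (590,8), (553,187) and (455,188). The cone stands in the dish.

```bash
python3 - <<'E'
from w import *
im=cv2.imread("pics/w3.png"); g=im.max(2)
m=np.zeros_like(g); m[150:300,270:370]=(g[150:300,270:370]<48)*255
m=cv2.morphologyEx(m,cv2.MORPH_CLOSE,np.ones((25,25)))
c=max(cv2.findContours(m,0,1)[0],key=cv2.contourArea); q=cv2.approxPolyDP(c,5,True)[:,0]; print(q.tolist())
near=[wz("w3",*p,.032) for p in((286,289),(352,290))]; far0=[wz("w3",*p,0.) for p in((286,163),(355,164))]; far=[wz("w3",*p,.032) for p in((284,168),(356,168))]
for n,a in(("near top",near),("far base",far0),("far top",far)): a=np.array(a);print(n,a.round(1).tolist(),np.linalg.norm(a[0]-a[1]))
print("len",np.linalg.norm((np.mean(near,0)-np.mean(far0,0))[:2]),"c",(np.mean(near,0)+np.mean(far0,0))/2,"yaw",np.arctan2(*(np.mean(far0,0)-np.mean(near,0))[[1,0]]))
t=np.array([wz("w3",*p,.013) for p in((472,8),(590,8),(553,187),(455,188))]);print("tray",t.mean(0),[np.linalg.norm(t[i]-t[i-1]).round(1) for i in range(4)])
h=np.array([wz("w3",*p,.032) for p in ((441,300),)]);print("pot",wz("w3",441,300,.03),"bottle",wz("w3",313,12,.085))
E
```

```text
[[288, 164], [286, 286], [349, 289], [354, 169]]
near top [[401.1, 63.7, 32.0], [450.9, 38.5, 32.0]] 55.85056451702485
far base [[445.4, 154.8, 0.0], [497.3, 128.7, 0.0]] 58.061431076410216
far top [[446.3, 153.8, 32.0], [495.4, 130.0, 32.0]] 54.66032848055617
len 101.30747487016333 c [448.6538014   96.42452416  16.        ] yaw 1.1070313138632621
tray [626.84374791 117.52607001  13.        ] [np.float64(128.7), np.float64(84.2), np.float64(127.8), np.float64(80.6)]
pot [515.71827387  -4.42930305  30.        ] bottle [506.50199437 224.55200498  85.        ]
```

Call:
move_arm([
  [0,0,-50,-0.01],
  [0,0,-100,-0.01],
  [0,0,-140,-0.01],
  [0,0,-160,-0.01],
  [0,0,-160,-0.01],
  [0,0,-160,-0.01],
  [0,0,-160,-0.01],
])

```text
clock: 17.38
position: [0.4489, 0.0968, 0.0293]
tool_rot: [3.14, -0.001, 1.109]
force: [-0.2, -0.2, -0.3]
grip_width: 0.0856
finger_force: 0.0
```

Call:
move_arm([
  [0,0,0,0],
  [0,0,0,0],
  [0,0,0,0],
  [0,0,0,0],
  [0,0,0,0],
  [0,0,0,0],
  [0,0,0,0],
  [0,0,0,0],
  [0,0,0,0],
  [0,0,0,0],
], gripper=0.5, newtons=35)

```text
clock: 18.62
position: [0.4485, 0.0967, 0.0288]
tool_rot: [3.141, -0.0, 1.109]
force: [-1.3, -2.0, 12.0]
grip_width: 0.0545
finger_force: 35.0
```

Call:
move_arm([
  [0,0,10,0],
  [0,0,35,0],
  [0,0,55,0],
  [45,5,60,0],
  [90,10,60,0.02],
  [130,15,60,0.035],
  [160,19,60,0.035],
  [176,20,60,0.035],
  [176,20,50,0.035],
  [176,20,35,0.035],
  [176,20,25,0.035],
  [176,20,25,0.035],
])

```text
clock: 20.12
position: [0.6234, 0.1167, 0.0523]
tool_rot: [-3.14, 0.001, 1.145]
force: [0.3, -0.4, -0.2]
grip_width: 0.0547
finger_force: 38.3
```

```bash
python3 - <<'E'
from w import *
im=wrist("w4");b=grab_frame("side");s=monitor.observe();print(s["position"],s["grip_width"],s["tool_rot"])
cv2.imwrite("pics/p3.png",np.hstack([cv2.resize(im,(480,400)),cv2.resize(b[210:310,180:260],(320,400))]))
E
```

```text
[0.62418072 0.11681578 0.05338073] 0.05433315398217805 [-3.14149501e+00  4.47319900e-05  1.14494179e+00]
```

View pics/p3.png

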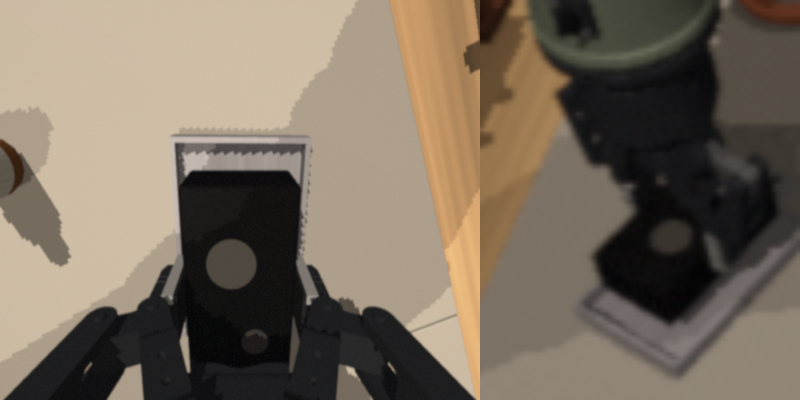

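```bash
python3 - <<'E'
from w import *
R=np.array([np.cos(1.145),np.sin(1.145)]);N=np.array([-R[1],R[0]]);c=np.array([624.2,116.8])
for n,u,v,z in(("trayL",172,137,.013),("trayR",309,138,.013),("blkL",186,171,.0245),("blkR",291,172,.0245),("topL",180,187,.0565),("topR",299,187,.0565)):
    d=wz("w4",u/.75,v/.8333,z)[:2]-c; print(n,(d@R).round(1),(d@N).round(1))
E
```

```text
trayL 65.0 40.7
trayR 64.6 -40.7
blkL 49.0 31.3
blkR 48.6 -29.0
topL 49.2 28.1
topR 49.3 -27.0
```

The block is centred within 2 mm of the tray (far tray rim at +65 mm against an expected 63, lateral offset 0). I'll lower it and release.

Call:
move_arm([
  [0,1,-7,0],
  [0,1,-14,0],
  [0,1,-18,0],
  [0,1,-21,0],
  [0,1,-22,0],
  [0,1,-22,0],
  [0,1,-22,0],
])

```text
clock: 21.1
position: [0.6242, 0.1177, 0.0319]
tool_rot: [3.141, 0.0, 1.145]
force: [-5.4, -0.9, 11.1]
grip_width: 0.0546
finger_force: 39.7
```

Call:
move_arm([
  [0,0,0,0],
  [0,0,0,0],
  [0,0,0,0],
  [0,0,0,0],
  [0,0,0,0],
  [0,0,20,0],
  [0,0,60,0],
  [0,0,110,0],
  [0,0,160,0],
  [0,0,200,0],
  [0,0,200,0],
], gripper=1)

```text
clock: 22.48
position: [0.6255, 0.1182, 0.236]
tool_rot: [3.137, -0.004, 1.145]
force: [1.2, 0.6, -0.8]
grip_width: 0.0855
finger_force: 0.0
```

```bash
python3 - <<'E'
from h import *
print(np.round(monitor.observe()["qpos"],3))
print("bigtorch head",onz("top",95,340,.19),"base",onz("top",140,335,.0),"side",onz("side",403,415,0),"torch base side",onz("side",328,357,0),"cup side foot", onz("side",220,374,.01))
E
```

```text
[-0.025  0.569 -0.386  1.568  0.238  1.045 -0.901]
bigtorch head [0.21517233 0.35516651 0.19      ] base [0.21475694 0.35371676 0.        ] side [0.20867966 0.38446811 0.        ] torch base side [0.3693993  0.28524854 0.        ] cup side foot [0.5835048  0.35850667 0.01      ]
```

Call:
move_arm([
  [-30,20,0,0.1],
  [-70,45,0,0.25],
  [-110,70,0,0.4],
  [-150,95,0,0.55],
  [-200,125,0,0.7],
  [-254,155,0,0.773],
  [-254,155,0,0.773],
  [-254,155,0,0.773],
  [-254,155,0,0.773],
  [-254,155,0,0.773],
])

```text
clock: 23.72
position: [0.3708, 0.2723, 0.2311]
tool_rot: [-3.141, 0.0, 1.916]
force: [-0.4, 0.1, 1.0]
grip_width: 0.0849
finger_force: 0.0
```

```bash
python3 w.py w5
```

```text
(no output)
```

View pics/w5.png

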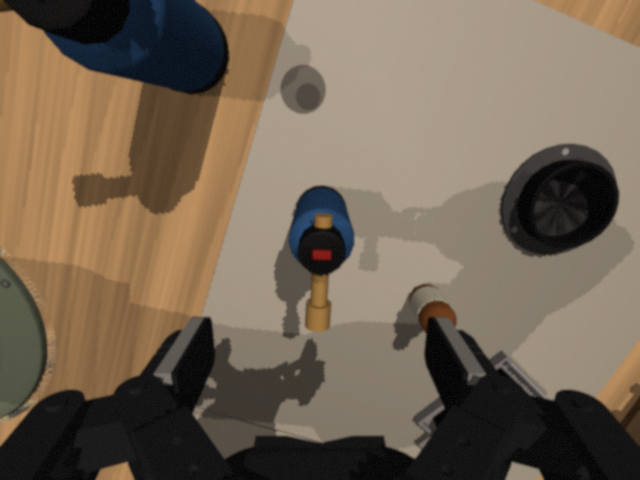

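The torch head is at about (322,252), the tube runs down to (318,325), and the can shoulder sides are at u = 290 and 354. The cup is at (560,203), and the bottle is clear of the jaws.

```bash
python3 - <<'E'
from w import *
print("head",wz("w5",322,252,.131),"tube end top",wz("w5",318,320,.127),"shoulder",wz("w5",290,228,.1),wz("w5",354,228,.1),"base far",wz("w5",322,187,0))
im=cv2.imread("pics/w5.png");g=im.max(2);m=np.zeros_like(g);m[130:270,490:630]=(g[130:270,490:630]<75)*255
m=cv2.morphologyEx(m,cv2.MORPH_CLOSE,np.ones((9,9)));c=max(cv2.findContours(m,0,1)[0],key=cv2.contourArea)[:,0]
for z in(.004,.026):print("cup",z,cv2.fitEllipse(np.array([wz("w5",u,v,z)[:2] for u,v in c],np.float32)))
E
```

```text
head [373.03152603 275.32520473 131.        ] tube end top [388.40216648 224.79900053 127.        ] shoulder [348.68169838 274.64979237 100.        ] [392.60057971 290.49537879 100.        ] base far [366.77083913 295.3784568    0.        ]
cup 0.004 ((588.9548950195312, 359.7120056152344), (108.04597473144531, 113.17788696289062), 109.26810455322266)
cup 0.026 ((573.7887573242188, 359.1413269042969), (101.35893249511719, 106.1732177734375), 109.2680892944336)
```

Call:
move_arm([
  [2,2,-40,-0.02],
  [2,2,-80,-0.02],
  [2,2,-115,-0.02],
  [2,2,-135,-0.02],
  [2,2,-146,-0.02],
  [2,2,-146,-0.02],
  [2,2,-146,-0.02],
  [2,2,-146,-0.02],
])

```text
clock: 24.78
position: [0.3727, 0.2749, 0.086]
tool_rot: [3.14, -0.0, 1.897]
force: [0.1, -0.6, 0.4]
grip_width: 0.0853
finger_force: 0.0
```

Call:
move_arm([
  [0,0,0,0],
  [0,0,0,0],
  [0,0,0,0],
  [0,0,0,0],
  [0,0,0,0],
  [0,0,0,0],
  [0,0,0,0],
  [0,0,0,0],
  [0,0,0,0],
  [0,0,0,0],
], gripper=0.4, newtons=60)

```text
clock: 26.02
position: [0.3723, 0.2748, 0.0857]
tool_rot: [3.141, 0.0, 1.898]
force: [-3.4, -1.1, 12.5]
grip_width: 0.0467
finger_force: 59.4
```

Call:
move_arm([
  [0,0,5,0],
  [0,0,10,0],
  [0,0,20,0],
  [0,0,20,0],
  [0,0,20,0],
])

```text
clock: 26.65
position: [0.3723, 0.2746, 0.1053]
tool_rot: [3.141, 0.0, 1.898]
force: [-0.0, 0.5, -3.4]
grip_width: 0.0468
finger_force: 62.1
```

```bash
python3 - <<'E'
from h import *
b=grab_frame("side");a=grab_frame("top")
cv2.imwrite("pics/p4.png",np.hstack([cv2.resize(b[260:380,260:380],(400,400)),cv2.resize(a[110:310,90:290],(400,400))]))
E
```

```text
(no output)
```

View pics/p4.png

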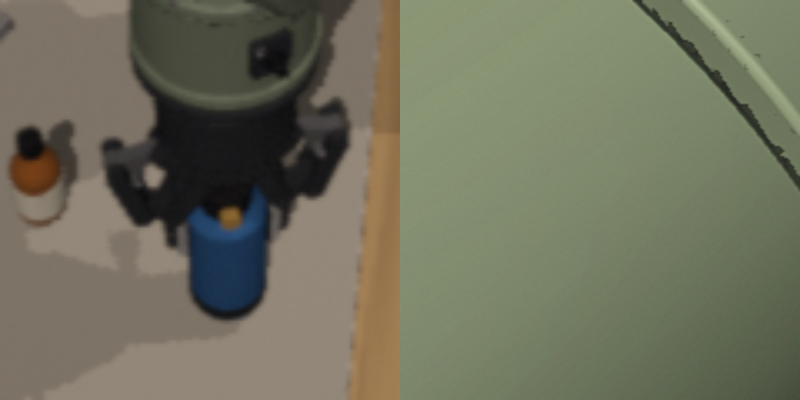

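The torch is held upright and the bottle is untouched. Now I'll carry it over the cup.

Call:
move_arm([
  [0,0,25,0],
  [0,0,40,0],
  [40,16,45,0],
  [80,32,45,0],
  [120,48,45,0],
  [160,64,45,0],
  [190,76,45,0],
  [205,82,45,0],
  [213,85,45,0],
  [213,85,45,0],
  [213,85,45,0],
  [213,85,45,0],
])

```text
clock: 28.25
position: [0.5849, 0.3596, 0.1505]
tool_rot: [3.142, 0.0, 1.898]
force: [0.1, -0.8, -2.4]
grip_width: 0.047
finger_force: 63.1
```

```bash
python3 - <<'E'
from w import *
im=wrist("w6");b=grab_frame("side");s=monitor.observe();print(s["position"],s["tool_rot"])
cv2.imwrite("pics/p5.png",np.hstack([cv2.resize(im,(480,360)),cv2.resize(b[270:420,150:283],(320,360))]))
E
```

```text
[0.5851157  0.35965289 0.15050436] [3.14144508e+00 9.43558523e-05 1.89785453e+00]
```

View pics/p5.png

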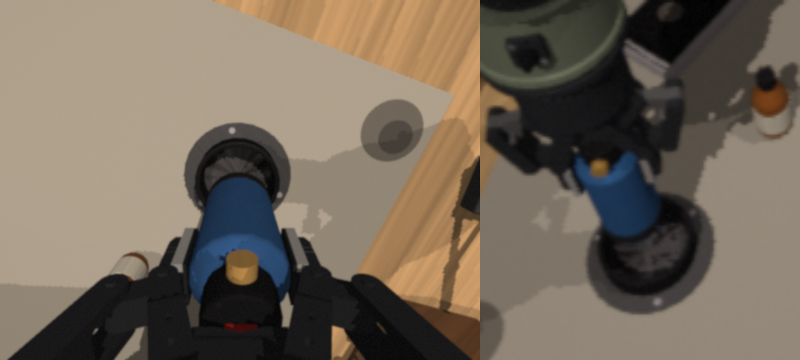

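```bash
python3 - <<'E'
from w import *
y=1.898;R=np.array([np.cos(y),np.sin(y)]);N=np.array([-R[1],R[0]]);c=np.array([585.1,359.65])
for n,u,v,z in(("foot far",238,123,.004),("footL",185,176,.004),("footR",291,176,.004),("torch base far",240,178,.0648),("cup rimL",196,178,.026),("cup rimR",277,178,.026)):
    d=wz("w6",u/.75,v/.75,z)[:2]-c; print(n,(d@R).round(1),(d@N).round(1))
E
```

```text
foot far 54.0 0.2
footL 0.0 55.2
footR 0.1 -54.7
torch base far 16.7 -1.6
cup rimL 4.7 40.3
cup rimR 4.7 -37.1
```

```bash
python3 - <<'E'
from w import *
im=cv2.imread("pics/w6.png")
for v in range(205,262,2): print(v,im[v,314:326].mean(0).round().astype(int).tolist(),end=" ")
y=1.898;R=np.array([np.cos(y),np.sin(y)]);c=np.array([585.1,359.65])
print()
for v in (225,230,237):print(v,[((wz("w6",320,v,z)[:2]-c)@R).round(1) for z in(.0648,.07)])
# knob end (-x 23mm, h118) and head top
print("knob end",[((wz("w6",242/.75,v/.75,.0648+.118+dz)[:2]-c)@R).round(1) for v,dz in((250,.0),(252,.009))])
c5=np.array([372.5,274.6])
for n,u,v,z in(("head c",322,252,.131),("knob",323,214,.127),("base",322,187,0)):print(n,((wz("w5",u,v,z)[:2]-c5)@R).round(1))
E
```

```text
205 [27, 26, 28] 207 [26, 26, 28] 209 [28, 29, 30] 211 [41, 43, 46] 213 [56, 58, 62] 215 [62, 64, 69] 217 [62, 64, 69] 219 [62, 63, 69] 221 [61, 64, 69] 223 [61, 63, 68] 225 [61, 63, 68] 227 [60, 62, 67] 229 [45, 47, 50] 231 [20, 22, 23] 233 [17, 19, 20] 235 [29, 26, 24] 237 [64, 45, 31] 239 [78, 52, 31] 241 [79, 53, 31] 243 [78, 52, 30] 245 [78, 52, 30] 247 [80, 53, 30] 249 [79, 53, 30] 251 [80, 54, 32] 253 [80, 53, 31] 255 [80, 54, 31] 257 [81, 54, 31] 259 [81, 54, 32] 261 [81, 54, 30] 
225 [np.float64(24.4), np.float64(25.8)]
230 [np.float64(21.3), np.float64(22.8)]
237 [np.float64(16.9), np.float64(18.5)]
knob end [np.float64(23.2), np.float64(27.9)]
head c 0.5
knob 25.1
base 21.5
```

The cup centre is under the TCP within 1 mm. The torch's true base edge is the dark band at v=230, so the torch axis is within about 2.5 mm of the TCP. I'll lower it.

Call:
move_arm([
  [0,1,-15,0],
  [0,1,-30,0],
  [0,1,-42,0],
  [0,1,-52,0],
  [0,1,-58,0],
  [0,1,-61,0],
  [0,1,-61,0],
  [0,1,-61,0],
  [0,1,-61,0],
])

```text
clock: 29.48
position: [0.5853, 0.3609, 0.0899]
tool_rot: [3.141, -0.0, 1.898]
force: [-4.2, -3.0, 6.3]
grip_width: 0.0467
finger_force: 63.9
```

Call:
move_arm([
  [0,0,0,0],
  [0,0,0,0],
  [0,0,0,0],
  [0,0,0,0],
  [0,0,0,0],
  [0,0,0,0],
  [0,0,20,0],
  [0,0,60,0],
  [0,0,110,0],
  [0,0,160,0],
  [0,0,160,0],
  [0,0,160,0],
], gripper=1)

```text
clock: 30.98
position: [0.5852, 0.3606, 0.2499]
tool_rot: [3.141, 0.0, 1.898]
force: [1.2, 0.6, -0.7]
grip_width: 0.0855
finger_force: 0.0
```

Call:
move_arm([
  [-40,-60,0,0],
  [-80,-120,0,0],
  [-120,-180,0,0],
  [-160,-240,0,-0.1],
  [-200,-300,0,-0.2],
  [-200,-350,0,-0.3],
  [-200,-400,0,-0.4],
  [-200,-460,0,-0.5],
  [-200,-520,0,-0.6],
  [-200,-580,0,-0.7],
  [-200,-640,0,-0.8],
  [-200,-700,0,-0.9],
])

```text
clock: 32.48
position: [0.3845, -0.3356, 0.2487]
tool_rot: [-3.14, -0.0, 0.994]
force: [2.7, -0.2, 0.7]
grip_width: 0.0854
finger_force: 0.0
```

```bash
python3 - <<'E'
from h import *
a=grab_frame("top");b=grab_frame("side");cv2.imwrite("pics/f_top.png",a);cv2.imwrite("pics/f_side.png",b)
cv2.imwrite("pics/f.png",np.hstack([cv2.resize(a[80:310,60:367],(400,300)),cv2.resize(b[120:420,100:400],(400,400))[:400]]) if 0 else np.hstack([cv2.resize(a[80:310,60:560],(450,500)),cv2.resize(b[110:440,130:360],(349,500))]))
E
```

```text
(no output)
```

View pics/f.png

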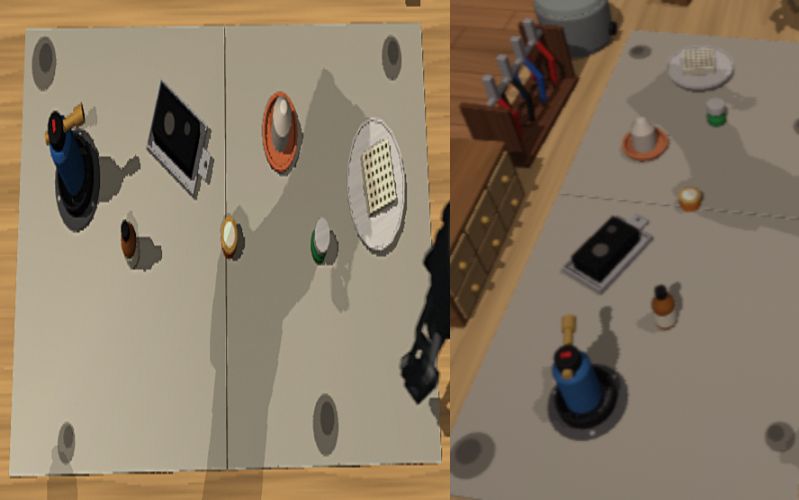

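All four pieces are in their holders, and the bottle and jar are standing where they were. I'll do a quick numeric check before handing in.

```bash
python3 - <<'E'
from h import *
P=lambda x,y,z:(onz("top",60+x/.9,80+y*.46,z)*1e3).round()
print("torch head",P(57,123,.135),"(585,360)","cone tip",P(283,104,.072),"(627,-134)","honey",P(379,177,.04),"(566,-361)","charcoal",P(179,125,.035),"(624,117)")
E
```

```text
torch head [589. 357. 135.] (585,360) cone tip [ 630. -133.   72.] (627,-134) honey [ 566. -364.   40.] (566,-361) charcoal [627. 111.  35.] (624,117)
```

All are within tolerance, allowing for the coarse pixel readings.

```bash
python3 -c "
from workcell import bot
print(bot.job_done())"
```

```text
the job is handed in; nothing more can be done
None
```

I placed all four pieces in their holders, left the bottle and jar standing in place, and handed the job in at about 33 s; the final camera check put every piece within tolerance, but the hand-in returned no verdict.

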